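Load the laundry dosing dock and lock its sled

ROBOT

A 7-joint arm with a two-finger parallel gripper is mounted at the origin on a cart in front of the work surface, level with it; the furniture and walls round the work are solid. World frame = base frame: x ahead of the robot, y to its left, z up, the work surface at z = 0. Lengths are in m, angles in rad, forces in N, time in s.
With the tool pointing down it reaches from about 0.425 to 0.825 m from the base axis. Payload 3.6 kg.
Tool frame: the origin (TCP) lies midway between the tips of the shut fingers; the grasp point (between the pads) lies 19 mm behind it; z points along the fingers, y is the line along which they close (so a half turn about z gives the same grasp; the last joint's range is limited). The gripper opens to 93 mm and grips with 3 to 60 N. Pads are 15 mm wide; open, the fingers measure 128 mm over their backs; the gripper's body (75 mm by 188 mm) begins 65 mm behind the grasp point.
Start: joints at [-1.157, 0.615, -0.013, 1.423, 0.008, 1.103, -0.04], TCP at [0.277, 0.588, 0.219] pointing down, gripper open.
Joint ranges: [-3.12, 3.12], [-0.3, 2.06], [-1.34, 1.32], [0.26, 2.42], [-1.36, 4.5], [0.01, 1.98], [-2.84, 2.84]. Speed limits (rad/s): [2.79, 2.79, 3.14, 3.14, 3.14, 3.14, 3.14].

INTERFACE

Orientations are given as a rotation vector (axis times angle).
In Python, from station import env, solver, read_camera, camera_model, recognise, mark_of gives the robot as it stands. Calls block until the motion is done:
- env.move_ptp(position, orientation): joint-space move of the TCP to a pose.
- env.servo_line(position, rotation=None, speed=0.15, stop_force=None): straight line of the TCP; rotation=None keeps the orientation; speed is the mean speed in m/s. With stop_force (N) it stops when the force on the tool has changed by that much, and returns True; else False.
- env.movej(angles): joint-space move.
- env.move_gripper(opening, grasp_force=None): finger opening in m; grasp_force is the grip in N (None keeps the last); returns when the fingers have stopped.
- env.pause(seconds).
- solver.inverse_kinematics(position, orientation): joint angles nearest the present ones, or None.
- read_camera(name): name is "scene" or "top" or "wrist"; returns the picture (400x640x3 uint8, blue, green, red); there is no depth.
- camera_model(name): a dict with "intrinsics" (3x3 intrinsics, pixels), "xyz" and "orientation" of the camera in the world; the wrist camera has in their place "T_tool_cam" (4x4, takes a point from camera to tool coordinates, whose origin is the TCP and whose axes are the flange's). Camera axes: x right, y down, z forward; pixel columns grow to the right and rows downward; lengths in m; the calibration is good to about 2 mm. A picture is of the moment at which its call begins: read the wrist's pose just before it. camera_model takes no time and is no camera call.
A pose or a line that the arm cannot do raises env.PlanningError and nothing moves.
- env.job_done(): hands the job in; it is judged then, once.
Trained networks look in the newest picture that a camera, given by its name, has taken for a name from the list of things; names that differ only in an ending like _2 or _b are one class to them, and where a whole thing is asked for, a point or a joint stands for the part that bears it (a point fixed in the world has none). Each returns a list of dicts, best first, with "score" (0 to 1); they miss things now and then, are a little off and sometimes report something else, mostly with a low value. They report only what shows in the picture. A call takes as long as a camera call.
- recognise(camera, label): "box" ([left, top, right, bottom] in pixels, round what is visible of it).
- mark_of(camera, label): "uv" ([column, row] in pixels: a listed point, or the origin of a listed thing).
Readings, each from a call of its own:
- env.get_clock(): time.
- env.get_joints(): joint angles.
- env.get_qd(): joint speeds.
- env.get_effort(): joint torques, N m.
- env.get_position(): TCP position.
- env.get_tool_rot(): TCP orientation.
- env.get_wrist_force(): force on the tool from outside, world axes, zero at the start.
- env.get_moment(): the same for the moment, N m.
- env.get_grip_width(): finger opening in m.
- env.get_finger_force(): force on a finger pad.
Only numpy, scipy, OpenCV 4.12 (cv2) and the standard library are available. Lean on these libraries where they do the work, as an engineer would, in place of code of your own. Each camera call takes 0.05 s, during which the arm holds its last target. There are 200 camera calls.

TASK

Load the dosing dock: draw the blue sled fully out by its black handle, stand every cartridge that is on the desk (blue and green alike) upright in it, then push the sled fully home into the dock, and only then turn the orange cam lock clockwise the full half turn so that its hook draws the bolt in tight. Also set the grey dose dial so that its white pointer is on the red mark. Leave the brush and the tape measure where they are.

Things in the scene. Friction and masses are not known exactly. Their poses are not given: they have to be found in the camera images.
- dock: the fixed dosing dock on the desk, at a different place and yaw each time: a 115 mm wide aluminium track along its y axis and, at its -y end, a white console (x -168 to +58 mm, y -283 to -168 mm, top at z 45 mm) carrying the orange cam lock and the grey dose dial. Origin on the desk top in the middle of the sled's place when home; z up. The sled slides along -y of this frame
- sled_bay (a point): blue cartridge sled riding on the track, same axes as the dock; origin at desk height in the middle of its bay. Its floor is 14 mm above the desk; the open bay inside the rims is x -47 to +47 mm, y -150 to +150 mm, enough for four cartridges in a row along y, each with its 72 mm side along x; rims reach 36 mm above the desk, a 30 mm wide end plate at the -y end reaches 67 mm. White lines on the floor divide the bay into four places 75 mm long
- sled (a joint): how far the sled has been pushed into the dock, m: 0 fully drawn out, 0.070 fully home, a stop at each end; starts part-way; stays where it is left, moves with about 2 N plus the friction of its load
- bay1 (a point): point on the sled floor, centre of cartridge place 1, 14 mm above the desk (1 is nearest the handle, 4 nearest the console); axes of the sled
- bay2 (a point): point on the sled floor, centre of cartridge place 2, 14 mm above the desk (1 is nearest the handle, 4 nearest the console); axes of the sled
- bay3 (a point): point on the sled floor, centre of cartridge place 3, 14 mm above the desk (1 is nearest the handle, 4 nearest the console); axes of the sled
- bay4 (a point): point on the sled floor, centre of cartridge place 4, 14 mm above the desk (1 is nearest the handle, 4 nearest the console); axes of the sled
- sled_grip (a point): point to grip on the sled's upright black handle at its +y end, 70 mm above the desk: a bar 16 mm wide in sled x and 26 mm in sled y, its top 90 mm above the desk, free all round from 14 mm up; its centre line is 35 mm beyond the +y rim
- cam_grip (a point): centre of the orange grip bar of the cam lock, on its vertical axis, 82 mm above the desk: bar 58 mm long (x of this frame, white mark at the +x end), 12 mm wide (y), 28 mm tall, its top 94 mm above the desk; turns with the cam
- cam (a joint): turn of the cam lock, rad, clockwise seen from above: near 0 open (white mark toward the dock's +x), 3.14 locked at its stop; stays where it is left, about 0.06 N m plus the draw of the hook. The hook catches the bolt only when the sled is fully home
- bolt (a joint): how far the hook has drawn the sled's spring bolt out, m: 0 slack, about 0.006 when drawn in tight
- dial_grip (a point): centre of the grey grip bar of the dose dial, on its vertical axis, 80 mm above the desk: bar 52 mm long (x of this frame, white pointer at the +x end), 12 mm wide (y), 34 mm tall, its top 92 mm above the desk; turns with the dial
- dial (a joint): turn of the dose dial, rad, clockwise seen from above, 0 to 2.4; the pointer is on the red mark at 1.60; stays where it is left, about 0.04 N m
- dial_mark (a point): the red index mark on the console top beside the dial, a bar 11 x 4 mm, 41 mm from the dial's axis; fixed to the dock
- blue_1_mid (a point): first of two alike dosing cartridges with a blue top: white body 72 x 60 mm in plan, 40 mm tall with its blue top, and on that an upright blue grip fin 14 mm thick (x), 44 mm long (y), reaching 76 mm above the foot; grip the fin across its 14 mm. May be absent. This point is on its vertical middle line, 38 mm above its foot (2 mm below the foot of the fin); z up
- blue_2_mid (a point): second of two alike dosing cartridges with a blue top: white body 72 x 60 mm in plan, 40 mm tall with its blue top, and on that an upright blue grip fin 14 mm thick (x), 44 mm long (y), reaching 76 mm above the foot; grip the fin across its 14 mm. May be absent. This point is on its vertical middle line, 38 mm above its foot (2 mm below the foot of the fin); z up
- green_1_mid (a point): first of two alike dosing cartridges with a green top: white body 72 x 60 mm in plan, 40 mm tall with its green top, and on that an upright green grip fin 14 mm thick (x), 44 mm long (y), reaching 76 mm above the foot; grip the fin across its 14 mm. May be absent. This point is on its vertical middle line, 38 mm above its foot (2 mm below the foot of the fin); z up
- green_2_mid (a point): second of two alike dosing cartridges with a green top: white body 72 x 60 mm in plan, 40 mm tall with its green top, and on that an upright green grip fin 14 mm thick (x), 44 mm long (y), reaching 76 mm above the foot; grip the fin across its 14 mm. May be absent. This point is on its vertical middle line, 38 mm above its foot (2 mm below the foot of the fin); z up
- brush: grey scrub brush with a loop handle, 85 x 30 x 55 mm, lying to the left of the dock; origin under its centre; not to be moved
- measure: yellow tape measure, 33 x 71 x 64 mm, standing to the right of the console; origin under its centre; not to be moved

How it is judged:
By the outcome, as a careful person would: the job done as asked, in the order asked, and still so for the second after the job is handed in, with the robot touching nothing.
Of blue_1, blue_2, green_1, green_2 only 2 to 4 are there at a start; the rules pass over those that are not, and their reading is None.
At some moment in a run one of blue_1, blue_2, green_1, green_2 may be knocked a few centimetres aside while the robot is not near it.
It also fails if it takes over 210 s, if anything falls off the work surface, if the arm or the gripper's body presses on something with over 40 N, if the wrist force passes 120 N, or if a joint passes its speed limit or range.

## Working session

There is one attempt and no reset: what is moved stays moved. The work goes in short steps, each a Python script; the robot and the scene stay as the last script left them, time stands still between calls to the robot, and variables do not carry over. Pictures are saved under pics/ and viewed, at most 17 in all, crops included, and the job is handed in when it is done.

```bash
ls; mkdir -p pics
cat > h.py <<'E'
import numpy as np, cv2
from scipy.spatial.transform import Rotation as R
from station import env, solver, read_camera, camera_model, recognise, mark_of
def cam(name):
    m=camera_model(name); K=np.array(m["intrinsics"])
    if name=="wrist":
        T=np.array(m["T_tool_cam"]); Rt=R.from_rotvec(env.get_tool_rot()).as_matrix(); p=np.array(env.get_position())
        return K,Rt@T[:3,:3],p+Rt@T[:3,3]
    o=np.array(m["orientation"]); Rm=R.from_rotvec(o).as_matrix() if o.size==3 else o
    return K,Rm,np.array(m["xyz"])
def ray(c,uv,z):
    K,Rm,p=c; d=Rm@np.linalg.solve(K,[uv[0],uv[1],1.]); return p+d*(z-p[2])/d[2]
def proj(c,X):
    K,Rm,p=c; q=K@(Rm.T@(np.array(X)-p)); return q[:2]/q[2]
E
python3 - <<'E'
from h import *
print(camera_model("top"),camera_model("scene"),camera_model("wrist"))
for n in("scene","top"):
    im=read_camera(n); cv2.imwrite(f"pics/{n}0.png",im)
    c=cam(n)
    for l,z in dict(dock=0,sled_bay=0,bay1=.014,bay2=.014,bay3=.014,bay4=.014,sled_grip=.07,cam_grip=.082,dial_grip=.08,dial_mark=.045,blue_1_mid=.038,green_1_mid=.038,brush=0,measure=0).items():
        print(n,l,[(round(r["score"],2),np.round(r["uv"]),np.round(ray(c,r["uv"],z)[:2],3)) for r in mark_of(n,l)[:4]])
E
```

```text
pics
{'intrinsics': array([[364.02660061,   0.        , 320.5154579 ],
       [  0.        , 364.02660061, 203.51278583],
       [  0.        ,   0.        ,   1.        ]]), 'xyz': array([ 0.32292892, -0.02946765,  1.06336728]), 'orientation': array([-2.21324046,  1.952957  , -0.23171307])} {'intrinsics': array([[487.48533924,   0.        , 319.46754222],
       [  0.        , 487.48533924, 202.55213292],
       [  0.        ,   0.        ,   1.        ]]), 'xyz': array([-0.66732956,  0.87214634,  0.79411857]), 'orientation': array([-1.05802336,  2.06046466, -1.30221678])} {'intrinsics': array([[331.35529111,   0.        , 321.01453219],
       [  0.        , 331.35529111, 203.16950801],
       [  0.        ,   0.        ,   1.        ]]), 'T_tool_cam': array([[-2.21133184e-04, -9.69269154e-01, -2.46002558e-01,
         6.72796176e-02],
       [ 9.99999911e-01, -1.26278452e-04, -4.01359061e-04,
        -5.71068638e-04],
       [ 3.57960136e-04, -2.46002625e-01,  9.69269096e-01,
        -1.66893633e-01],
       [ 0.00000000e+00,  0.00000000e+00,  0.00000000e+00,
         1.00000000e+
[... 2682 characters left out ...]
59, array([302., 190.]), array([0.612, 0.067])), (0.57, array([374., 190.]), array([ 0.637, -0.148])), (0.55, array([325., 189.]), array([ 0.623, -0.002]))]
top sled_grip [(0.96, array([273., 183.]), array([0.607, 0.146]))]
top cam_grip []
top dial_grip [(0.86, array([420., 229.]), array([ 0.523, -0.277])), (0.69, array([353., 192.]), array([ 0.605, -0.083])), (0.52, array([327., 191.]), array([ 0.6 , -0.01]))]
top dial_mark [(0.86, array([434., 230.]), array([ 0.531, -0.325]))]
top blue_1_mid []
top green_1_mid [(0.79, array([285., 248.]), array([0.43 , 0.088]))]
top brush [(0.62, array([191., 198.]), array([0.547, 0.397]))]
top measure [(0.72, array([462., 251.]), array([ 0.489, -0.421]))]
```

Run:
```python
import cv2
a=cv2.imread("pics/top0.png")[100:340,140:520]; cv2.imwrite("pics/top0c.png",cv2.resize(a,None,fx=2.1,fy=2.1,interpolation=3))
a=cv2.imread("pics/scene0.png")[130:320,170:470]; cv2.imwrite("pics/scene0c.png",cv2.resize(a,None,fx=2.6,fy=2.6,interpolation=3))
```

```text
(no output)
```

View pics/top0c.png

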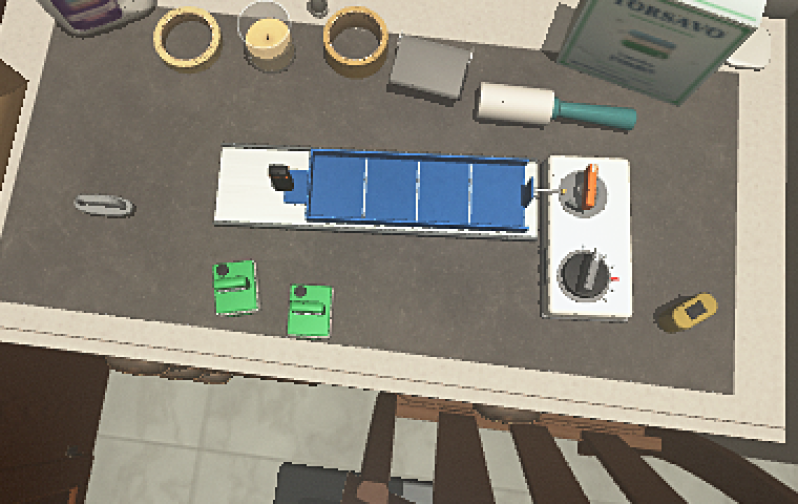

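View pics/scene0c.png

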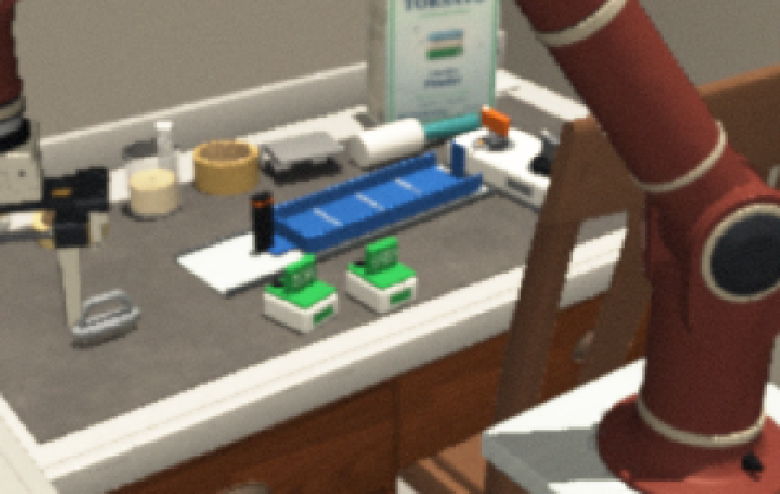

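Two green cartridges and no blue are on the desk, left-front of the sled (full-image px about (252,237) and (288,248)). The handle is at (273,183), the cam at (420,190) and the dial at (420,229). Dock yaw is about 0.1 rad. Next I'll take close views.

```bash
cat >> h.py <<'E'
def down(th):
    "tool pointing down, closing line (tool y) at world angle th"
    y=np.array([np.cos(th),np.sin(th),0]); z=np.array([0,0,-1.]); return R.from_matrix(np.c_[np.cross(y,z),y,z]).as_rotvec()
def rectify(c,im,z,cx,cy,w,h,s):
    "plane z of the world, centre cx,cy, size w (world -y to the right), h (world +x up), s px per m"
    X=np.array([[cx+h/2,cy+w/2,z],[cx+h/2,cy-w/2,z],[cx-h/2,cy-w/2,z],[cx-h/2,cy+w/2,z]])
    src=np.float32([proj(c,x) for x in X]); dst=np.float32([[0,0],[w*s,0],[w*s,h*s],[0,h*s]])
    return cv2.warpPerspective(im,cv2.getPerspectiveTransform(src,dst),(int(w*s),int(h*s)))
def look(labels,n="wrist"):
    c=cam(n); im=read_camera(n); out={}
    for l,z in labels.items():
        out[l]=[(r["score"],ray(c,r["uv"],z)[:2]) for r in mark_of(n,l)]
        print(l,[(round(s,2),np.round(p,4)) for s,p in out[l][:4]])
    return c,im,out
E
python3 - <<'E'
from h import *
print(R.from_rotvec(env.get_tool_rot()).as_matrix().round(2), env.get_clock())
for p,th in [((.52,.10,.28),0),((.52,.10,.28),np.pi),((.56,-.25,.25),0),((.56,-.25,.25),np.pi)]:
    q=solver.inverse_kinematics(np.array(p),down(th)); print(p,th,None if q is None else np.round(q,2))
E
```

```text
[[-0.9   0.43 -0.  ]
 [ 0.43  0.9  -0.  ]
 [ 0.   -0.   -1.  ]] 1.5
(0.52, 0.1, 0.28) 0 [-0.51  0.39  0.4   1.69 -0.17  1.1  -0.06]
(0.52, 0.1, 0.28) 3.141592653589793 [ 0.05  0.39 -0.41  1.67  0.17  1.11  2.74]
(0.56, -0.25, 0.25) 0 [ 0.    0.6   0.67  1.51 -0.39  1.17  0.73]
(0.56, -0.25, 0.25) 3.141592653589793 [-0.19  0.76  1.13  1.51 -0.7   1.32 -2.13]
```

Run:
```python
from h import *
env.move_ptp(np.array([.53,.08,.28]),down(0.1))
c,im,o=look(dict(sled_grip=.07,bay1=.014,sled_bay=0,green_1_mid=.038,blue_1_mid=.038))
a=rectify(c,im,.04,.53,.10,.4,.34,1500); cv2.imwrite("pics/w1.png",a)
env.move_ptp(np.array([.58,-.2,.26]),down(0.1))
c,im,o=look(dict(cam_grip=.082,dial_grip=.08,dial_mark=.045,bay1=.014,dock=0))
a=rectify(c,im,.09,.58,-.23,.34,.34,1700); cv2.imwrite("pics/w2.png",a)
print(env.get_clock())
```

```text
sled_grip [(0.6, array([0.6067, 0.148 ])), (0.49, array([0.6025, 0.0824]))]
bay1 [(0.95, array([ 0.6253, -0.0801])), (0.75, array([0.6136, 0.0735])), (0.74, array([ 0.6243, -0.1539]))]
sled_bay [(0.62, array([ 0.6193, -0.044 ]))]
green_1_mid [(0.78, array([0.433 , 0.0824])), (0.4, array([ 0.6155, -0.0683]))]
blue_1_mid []
cam_grip [(0.87, array([ 0.6373, -0.27  ])), (0.24, array([ 0.6139, -0.0249]))]
dial_grip [(0.57, array([ 0.5219, -0.2801])), (0.43, array([ 0.6216, -0.1488])), (0.38, array([ 0.6113, -0.0592]))]
dial_mark [(0.91, array([ 0.5225, -0.3226]))]
bay1 [(0.98, array([ 0.6231, -0.0804])), (0.96, array([ 0.6301, -0.1528])), (0.81, array([ 0.6195, -0.0055])), (0.47, array([ 0.5148, -0.3113]))]
dock [(0.98, array([ 0.619 , -0.0531]))]
5.25
```

View pics/w1.png

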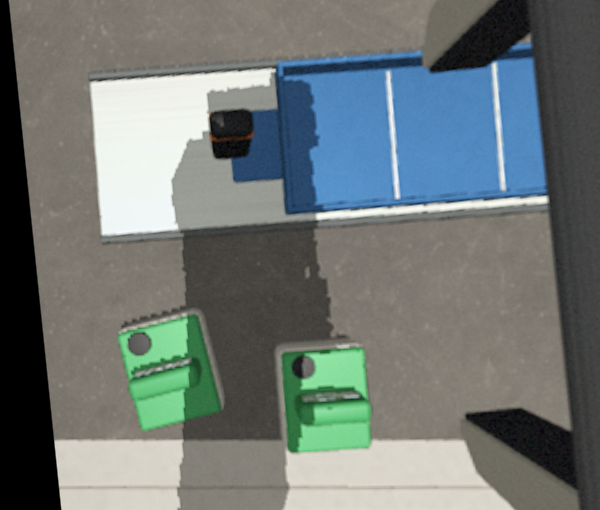

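View pics/w2.png

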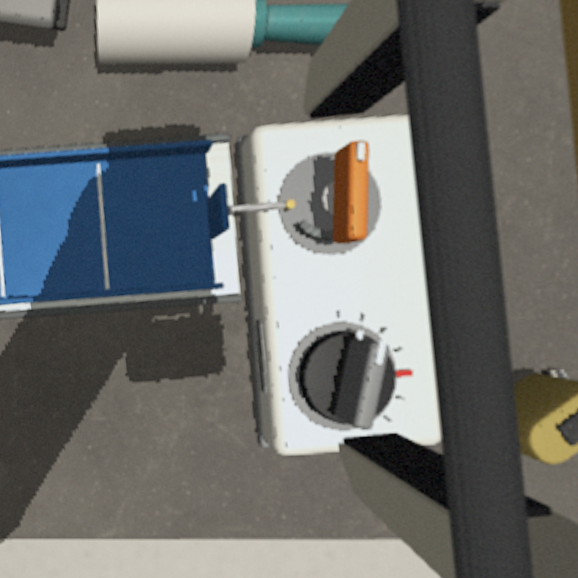

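The close views agree with the geometry: sled yaw is about 0.075 rad, with the sled roughly 58 mm in and the handle at (0.607, 0.147). The cam is at (0.637, -0.270) with its mark toward +x. The dial is at (0.522, -0.280), roughly 0.3 rad, and the red mark is to its right. Next I'll draw the sled out.

```bash
cat >> h.py <<'E'
YAW=.075
AX=np.array([np.cos(YAW),np.sin(YAW),0]); AY=np.array([-np.sin(YAW),np.cos(YAW),0])
P=lambda x,y,z: np.array([x,y,z])
E
python3 - <<'E'
from h import *
env.move_gripper(.06,30)
env.move_ptp(P(.607,.147,.15),down(YAW))
print(env.servo_line(P(.607,.147,.051),speed=.12,stop_force=15))
env.move_gripper(0.0,30); print("w",env.get_grip_width(),env.get_position().round(4) if hasattr(env.get_position(),'round') else env.get_position())
p0=np.array(env.get_position())
print(env.servo_line(p0+AY*.075,speed=.06,stop_force=18))
p1=np.array(env.get_position()); print("moved",(p1-p0).round(4),env.get_wrist_force(),env.get_grip_width())
env.move_gripper(.06)
p1=np.array(env.get_position()); print(p1)
env.servo_line(p1+P(0,0,.1),speed=.2)
env.move_ptp(P(.50,.10,.27),down(YAW))
c,im,o=look(dict(sled_grip=.07,bay1=.014,sled_bay=0,green_1_mid=.038))
cv2.imwrite("pics/w3.png",rectify(c,im,.04,.51,.10,.4,.34,1500))
print(env.get_clock())
E
```

```text
False
w 0.015704106830410534 [0.6071 0.1471 0.051 ]
True
moved [-0.0043  0.0584 -0.    ] [-0.4652938  -0.01683893  3.65781024] 0.015876550169866978
[0.60268634 0.20255834 0.05015447]
sled_grip [(0.62, array([0.6047, 0.2043]))]
bay1 [(0.65, array([ 0.6215, -0.091 ])), (0.63, array([0.6124, 0.1285])), (0.62, array([0.6152, 0.0525]))]
sled_bay [(0.61, array([0.6176, 0.0126]))]
green_1_mid [(0.66, array([0.4311, 0.0809]))]
12.675
```

View pics/w3.png

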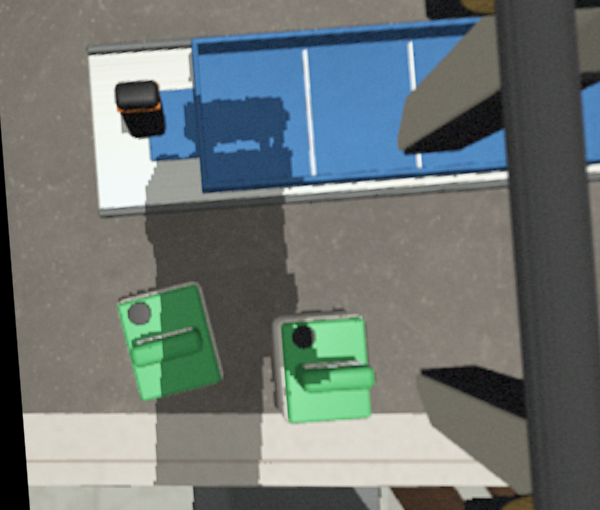

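The sled is drawn out about 56–58 mm, but it may have sprung back 3 mm on release, so I'll re-pull gently. I'll fit the cartridge poses from the green mask in the same step.

```bash
cat >> h.py <<'E'
def carts(c,im,cx=.48,cy=.13,w=.5,h=.4,s=1500,z=.04):
    "green/blue tops near the desk front -> list of x,y,yaw,(sides)"
    a=rectify(c,im,z,cx,cy,w,h,s); hsv=cv2.cvtColor(a,cv2.COLOR_BGR2HSV)
    m=cv2.inRange(hsv,(45,90,30),(85,255,255)); m=cv2.morphologyEx(m,cv2.MORPH_OPEN,np.ones((5,5)))
    m=cv2.morphologyEx(m,cv2.MORPH_CLOSE,np.ones((25,25))); out=[]
    for k in cv2.findContours(m,cv2.RETR_EXTERNAL,cv2.CHAIN_APPROX_NONE)[0]:
        if cv2.contourArea(k)<.5*.072*.06*s*s: continue
        (u,v),_,_=cv2.minAreaRect(k); b=cv2.boxPoints(cv2.minAreaRect(k))/s
        B=np.c_[cx+h/2-b[:,1],cy+w/2-b[:,0]]; e=[B[1]-B[0],B[2]-B[1]]; e.sort(key=np.linalg.norm)
        yaw=np.arctan2(e[1][1],e[1][0]); yaw=(yaw+np.pi/2)%np.pi-np.pi/2
        out.append((*B.mean(0),yaw,np.linalg.norm(e[0]),np.linalg.norm(e[1])))
    return out
E
python3 - <<'E'
from h import *
c=cam("wrist"); im=read_camera("wrist")
for k in carts(c,im): print(np.round(k,4))
env.move_ptp(P(.6027,.2045,.15),down(YAW))
env.servo_line(P(.6027,.2045,.051),speed=.12,stop_force=15)
env.move_gripper(0.0,40)
p0=np.array(env.get_position()); print(p0)
print(env.servo_line(p0+AY*.015,speed=.015,stop_force=20))
print(env.get_position(),env.get_wrist_force()); env.pause(.3); print(env.get_position(),env.get_wrist_force())
env.move_gripper(.06); print(env.get_position())
env.servo_line(np.array(env.get_position())+P(0,0,.1),speed=.2); print(env.get_clock())
E
```

```text
[0.4336 0.0811 0.0713 0.0591 0.0666]
[0.4517 0.1876 0.2537 0.0549 0.0669]
[0.60282501 0.20452794 0.05100639]
False
[0.6027784  0.20481133 0.05095031] [  0.62128335 -17.92227403   1.70844942]
[0.60277845 0.20480805 0.05093496] [ -1.50556505 -19.0985029    1.67902944]
[0.60169578 0.21948887 0.05101362]
18.225
```

The sled is at its stop, handle at (0.6028, 0.2048). Now the first cartridge.

```bash
cat >> h.py <<'E'
HAND=np.array([.6028,.2048,0]); CEN=HAND-AY*.1882   # sled centre when out
def carry(k,bay):
    x,y,yw=k[:3]
    env.move_gripper(.05,30)
    env.move_ptp(P(x,y,.13),down(yw))
    print("touch",env.servo_line(P(x,y,.045),speed=.1,stop_force=12))
    env.move_gripper(0,30); print("grip w",env.get_grip_width(),np.round(env.get_position(),4))
    env.servo_line(P(x,y,.17),speed=.12); print("lifted w",env.get_grip_width(),np.round(env.get_wrist_force(),1))
    t=CEN+AY*(.1125-.075*(bay-1))
    env.move_ptp(P(t[0],t[1],.17),down(YAW)); env.servo_line(P(t[0],t[1],.075),speed=.12)
    print("down",env.servo_line(P(t[0],t[1],.057),speed=.04,stop_force=6),np.round(env.get_position(),4))
    env.move_gripper(.05); env.servo_line(P(t[0],t[1],.17),speed=.2)
E
python3 - <<'E'
from h import *
print(CEN)
env.move_ptp(P(.50,.10,.27),down(YAW))
c=cam("wrist"); im=read_camera("wrist"); ks=carts(c,im)
for k in ks: print(np.round(k,4))
k=min(ks,key=lambda k:k[1]); carry(k,3)
env.move_ptp(P(.53,.10,.27),down(YAW))
c=cam("wrist"); im=read_camera("wrist")
for k in carts(c,im): print(np.round(k,4))
cv2.imwrite("pics/w4.png",rectify(c,im,.04,.53,.10,.4,.34,1500)); print(env.get_clock())
E
```

```text
[0.61690177 0.01712906 0.        ]
[0.4335 0.081  0.0768 0.0591 0.0665]
[0.4516 0.1875 0.2493 0.0549 0.0668]
touch False
grip w 0.014123537774996055 [0.4334 0.0811 0.0451]
lifted w 0.013952704850019227 [ 0.4  0.8 -2.5]
down True [ 0.6198 -0.0202  0.0589]
[0.4518 0.1875 0.2531 0.0549 0.0672]
27.5583
```

View pics/w4.png

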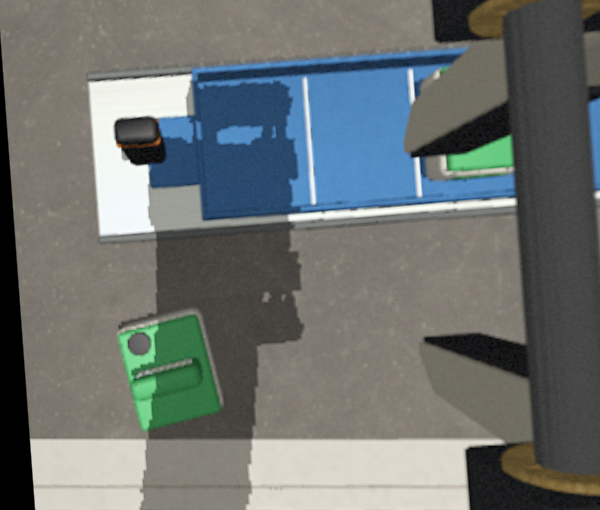

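The first cartridge sits in place 3, between its lines, and the second hasn't moved. Now the second goes into place 2.

Run:
```python
from h import *
c=cam("wrist"); ks=carts(c,read_camera("wrist"))
carry(ks[0],2)
env.move_ptp(P(.55,.26,.30),down(YAW))
a=read_camera("top"); cv2.imwrite("pics/t5.png",cv2.resize(a[120:300,210:470],None,fx=3,fy=3,interpolation=3))
print(mark_of("top","green_1_mid"),mark_of("top","blue_1_mid"))
print(env.get_clock())
```

```text
touch False
grip w 0.01393947983232053 [0.4517 0.1875 0.045 ]
lifted w 0.013772287329161513 [-0.1 -0.1 -3.7]
down True [0.6142 0.0546 0.0589]
[{'uv': [330.6, 187.8], 'score': 0.68}] []
36.2917
```

View pics/t5.png

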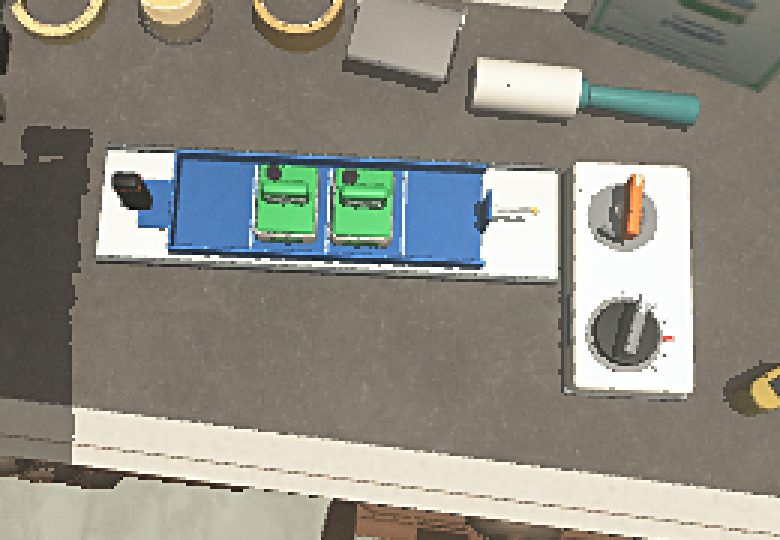

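Both cartridges stand in places 2 and 3. Now I'll push the sled home.

Run:
```python
from h import *
env.move_gripper(.06,45)
env.move_ptp(P(*HAND[:2],.15),down(YAW))
env.servo_line(P(*HAND[:2],.051),speed=.12,stop_force=15)
env.move_gripper(0.0,45)
p0=np.array(env.get_position()); print(p0,env.get_grip_width())
print(env.servo_line(p0-AY*.06,speed=.05,stop_force=25))
print(env.servo_line(p0-AY*.078,speed=.02,stop_force=22))
env.pause(.3);p1=np.array(env.get_position());print((p1-p0)@AY,(p1-p0)@AX,env.get_wrist_force())
env.move_gripper(.06); env.servo_line(np.array(env.get_position())+P(0,0,.1),speed=.2)
env.move_ptp(P(.53,-.02,.28),down(YAW))
c,im,o=look(dict(sled_grip=.07,sled_bay=0,dock=0,bay1=.014))
cv2.imwrite("pics/w6.png",rectify(c,im,.04,.58,-.08,.5,.3,1500)); print(env.get_clock())
for th in np.arange(0,-3.3,-.3):
    for base in (np.pi/2,-np.pi/2+0*np.pi,3*np.pi/2):
        q=solver.inverse_kinematics(P(.637,-.27,.07),down(base+YAW+th)); print(round(th,1),round(base,2),None if q is None else np.round(q,2))
```

```text
[0.60282747 0.20479682 0.0509826 ] 0.01574255221396946
False
False
-0.07001282128612533 -9.198224549541285e-05 [-2.69871471 12.30024433  1.40069953]
sled_grip [(0.79, array([0.6078, 0.1354])), (0.33, array([0.6019, 0.0582]))]
sled_bay [(0.6, array([ 0.6176, -0.0535]))]
dock [(0.72, array([ 0.6188, -0.0504]))]
bay1 [(0.94, array([0.6158, 0.0595])), (0.79, array([ 0.6304, -0.163 ]))]
44.5
0.0 1.57 [ 0.32  0.83  0.09  1.44 -0.08  0.88  2.08]
0.0 -1.57 [-0.02  0.96  0.79  1.45 -0.74  1.04 -0.56]
0.0 4.71 [-0.02  0.96  0.79  1.45 -0.74  1.04 -0.56]
-0.3 1.57 [ 0.28  0.84  0.17  1.44 -0.16  0.88  1.84]
-0.3 -1.57 [-0.04  0.98  0.85  1.45 -0.79  1.07 -0.82]
-0.3 4.71 [-0.04  0.98  0.85  1.45 -0.79  1.07 -0.82]
-0.6 1.57 [ 0.25  0.84  0.23  1.44 -0.22  0.89  1.59]
-0.6 -1.57 [-0.07  1.01  0.93  1.45 -0.86  1.11 -1.07]
-0.6 4.71 [-0.07  1.01  0.93  1.45 -0.86  1.11 -1.07]
-0.9 1.57 [ 0.21  0.85  0.3   1.44 -0.29  0.89  1.35]
-0.9 -1.57 [-0.1   1.05  1.01  1.45 -0.92  1.16 -1.33]
-0.9 4.71 [-0.1   1.05  1.01  1.45 -0.92  1.16 -1.33]
-1.2 1.57 [ 0.17  0.86  0.39  1.45 -0.37  0.91  1.11]
-1.2 -1
[... 379 characters left out ...]
4.71 [ 0.88  1.1  -1.15  1.42  1.02  1.28  2.64]
-2.1 1.57 [ 0.07  0.9   0.59  1.45 -0.56  0.96  0.35]
-2.1 -1.57 [ 0.88  1.1  -1.15  1.42  1.02  1.28  2.34]
-2.1 4.71 [ 0.88  1.1  -1.15  1.42  1.02  1.28  2.34]
-2.4 1.57 [ 0.04  0.92  0.65  1.45 -0.61  0.98  0.09]
-2.4 -1.57 [ 0.42  0.83 -0.09  1.44  0.09  0.88  2.69]
-2.4 4.71 [ 0.42  0.83 -0.09  1.44  0.09  0.88  2.69]
-2.7 1.57 [ 0.02  0.93  0.71  1.45 -0.66  1.01 -0.17]
-2.7 -1.57 [ 0.38  0.83 -0.02  1.44  0.02  0.88  2.44]
-2.7 4.71 [ 0.38  0.83 -0.02  1.44  0.02  0.88  2.44]
-3.0 1.57 [-0.01  0.95  0.76  1.45 -0.71  1.03 -0.43]
-3.0 -1.57 [ 0.34  0.83  0.05  1.44 -0.05  0.87  2.19]
-3.0 4.71 [ 0.34  0.83  0.05  1.44 -0.05  0.87  2.19]
```

View pics/w6.png

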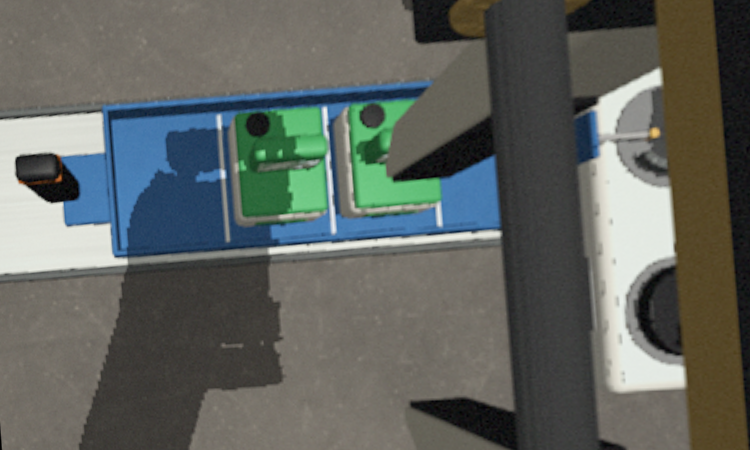

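The sled moved exactly 70.0 mm, is home under load, and both cartridges stand. Now a close look at the dial and cam angles.

Run:
```python
from h import *
env.move_ptp(P(.57,-.25,.25),down(YAW))
c,im,o=look(dict(dial_grip=.08,dial_mark=.045,cam_grip=.082))
cv2.imwrite("pics/w7.png",rectify(c,im,.092,.575,-.28,.2,.22,2600)); print(env.get_clock())
```

```text
dial_grip [(0.98, array([ 0.5252, -0.2769]))]
dial_mark [(0.93, array([ 0.5242, -0.3231]))]
cam_grip [(0.69, array([ 0.6372, -0.2695]))]
45.6333
```

View pics/w7.png

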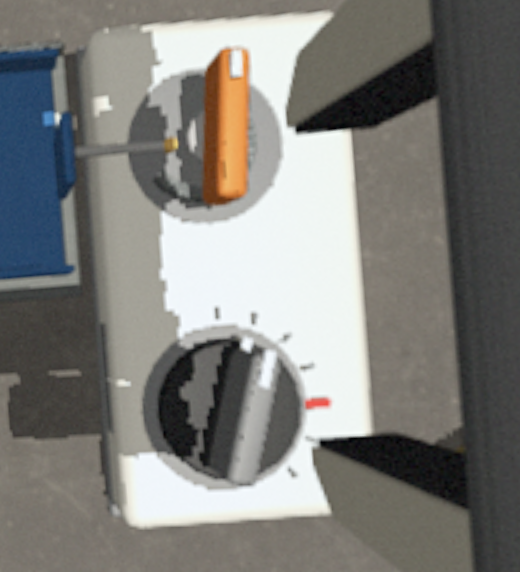

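The dial bar centre is about (0.5245, -0.278) at world angle -0.19, so it needs about 1.336 rad clockwise. The cam bar is at (0.637, -0.2695) at angle -0.07. I'll turn the dial first.

```bash
cat >> h.py <<'E'
def turn(x,y,z,th0,ang,n,force=25,open_=.04):
    env.move_gripper(open_,force)
    env.move_ptp(P(x,y,z+.09),down(th0)); print("touch",env.servo_line(P(x,y,z),speed=.1,stop_force=12))
    env.move_gripper(0,force); p=np.array(env.get_position()); print("w",env.get_grip_width(),p.round(4),yaw())
    for i in range(n):
        t0=env.get_clock(); env.servo_line(P(p[0],p[1],z),down(th0-ang*(i+1)/n),speed=.05)
        print(round(env.get_clock()-t0,2),round(yaw(),3),np.round(env.get_position(),4),np.round(env.get_wrist_force(),1),round(env.get_moment()[2],2))
def yaw():
    m=R.from_rotvec(env.get_tool_rot()).as_matrix(); return np.arctan2(m[1,1],m[0,1])
E
python3 - <<'E'
from h import *
turn(.5245,-.2785,.066,-.19+np.pi/2,1.336,5)
env.move_gripper(.04); env.servo_line(P(.5245,-.2785,.18),speed=.2)
env.move_ptp(P(.57,-.25,.25),down(YAW))
c,im,o=look(dict(dial_grip=.08,dial_mark=.045))
cv2.imwrite("pics/w8.png",rectify(c,im,.092,.545,-.28,.2,.16,3000)); print(env.get_clock())
E
```

```text
touch False
w 0.011477148955939704 [ 0.5249 -0.2775  0.0663] 1.3814390511696701
0.42 1.116 [ 0.5247 -0.2778  0.0662] [-0.3  0.9  2.9] -0.03
0.42 0.849 [ 0.5245 -0.2782  0.0662] [-1.1 -0.5  4.5] 0.01
0.42 0.58 [ 0.5242 -0.2785  0.0663] [-2.9 -1.4  5.6] -0.02
0.42 0.312 [ 0.5237 -0.2787  0.0662] [-3.2 -1.8  5.4] -0.01
0.42 0.045 [ 0.5233 -0.2788  0.0662] [-4.8 -1.   6. ] -0.02
dial_grip [(0.95, array([ 0.5212, -0.2786]))]
dial_mark [(0.7, array([ 0.524 , -0.3172]))]
53.0
```

View pics/w8.png

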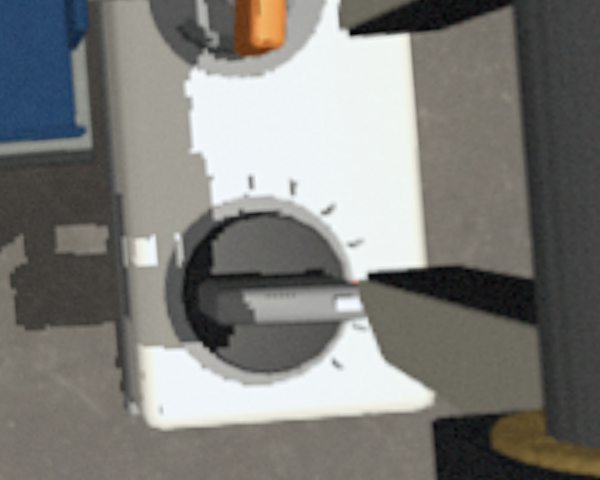

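The pointer's angle is now yaw − 1.60 as planned; a finger hides the mark, so I'll check it later. Now the cam lock.

Run:
```python
from h import *
turn(.637,-.2695,.071,-.068+np.pi/2,3.06,9,force=45)
env.pause(.3); print(yaw(),env.get_moment(),env.get_wrist_force(),np.array(env.get_joints()).round(2))
env.move_gripper(.04); print(yaw()); env.servo_line(P(.637,-.2695,.18),speed=.2)
env.move_ptp(P(.60,-.23,.27),down(YAW+.5))
c,im,o=look(dict(cam_grip=.082,dial_grip=.08,dial_mark=.045))
cv2.imwrite("pics/w9.png",rectify(c,im,.09,.58,-.27,.24,.24,2400)); print(env.get_clock())
```

```text
touch False
w 0.011999581882036219 [ 0.6372 -0.2685  0.0713] 1.5033653323425546
0.49 1.165 [ 0.6372 -0.2684  0.0713] [-0.8  1.9  2.9] -0.05
0.49 0.825 [ 0.6374 -0.2682  0.0713] [-0.8  2.1  3.9] -0.09
0.49 0.485 [ 0.6376 -0.268   0.0712] [-1.5  2.7  3.7] -0.02
0.49 0.144 [ 0.6377 -0.268   0.0712] [-0.4  3.1  5.1] -0.05
0.49 -0.196 [ 0.6379 -0.268   0.0712] [-0.7  3.5  4. ] -0.02
0.49 -0.536 [ 0.6381 -0.2681  0.0713] [0.5 4.  5.2] -0.11
0.49 -0.877 [ 0.6382 -0.2682  0.0713] [3.  3.8 5.3] -0.03
0.49 -1.217 [ 0.6383 -0.2685  0.0713] [3.1 3.8 4.3] -0.04
0.49 -1.554 [ 0.6383 -0.2686  0.0713] [3.4 1.7 3.2] 0.54
-1.5557588290826585 [ 0.52018413 -0.9054537   0.49230519] [5.2133984  1.81761897 4.14747125] [-0.09  1.03  0.97  1.45 -0.89  1.13 -0.52]
-1.557376455493773
cam_grip [(0.94, array([ 0.6367, -0.2714]))]
dial_grip [(0.93, array([ 0.5222, -0.2782]))]
dial_mark [(0.8, array([ 0.5243, -0.3196]))]
63.8083
```

View pics/w9.png

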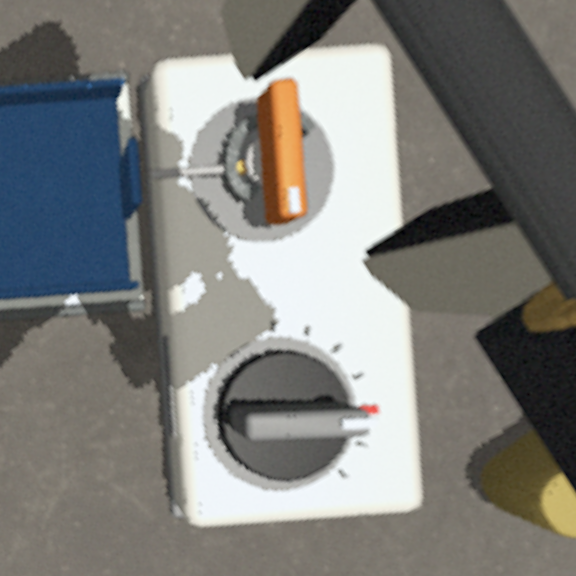

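The cam's white mark now points to −x at cam ≈ 3.14, at the stop (moment rose), and the bolt tip is drawn in. Next I'll check the pointer against the red mark numerically, and check the cartridges.

Run:
```python
from h import *
def red(n):
    c=cam(n); im=read_camera(n).astype(int); m=(im[...,2]>150)&(im[...,1]<90)&(im[...,0]<90)
    v,u=np.nonzero(m); X=np.array([ray(c,(a,b),.0455)[:2] for a,b in zip(u,v)]); X=X[np.linalg.norm(X-[.523,-.321],axis=1)<.015] if len(X) else X
    return X.mean(0),len(X)
def show(n):
    m,k=red(n); d=m-np.array([.5233,-.2780]); print(n,m.round(4),k,"dist",np.linalg.norm(d).round(4),"mark angle",np.arctan2(d[1],d[0]).round(3),"(pointer -1.526)")
show("wrist")
env.move_ptp(P(.53,-.17,.27),down(YAW)); show("wrist")
c,im,o=look(dict(dial_grip=.08,dial_mark=.045)); cv2.imwrite("pics/w10.png",rectify(c,im,.092,.53,-.29,.1,.08,6000))
env.move_ptp(P(.55,.26,.30),down(YAW)); show("top")
a=read_camera("top"); cv2.imwrite("pics/t11.png",cv2.resize(a[120:300,210:470],None,fx=3,fy=3,interpolation=3)); print(env.get_clock())
```

```text
wrist [ 0.5253 -0.3204] 7 dist 0.0425 mark angle -1.525 (pointer -1.526)
wrist nan 0 dist nan mark angle nan (pointer -1.526)
dial_grip [(0.86, array([ 0.5223, -0.2764]))]
dial_mark [(0.76, array([ 0.5254, -0.3214]))]
top [ 0.525  -0.3177] 4 dist 0.0398 mark angle -1.529 (pointer -1.526)
66.2833<stdin>:5: RuntimeWarning: Mean of empty slice.
  ret = ret.dtype.type(ret / rcount)
```

View pics/w10.png

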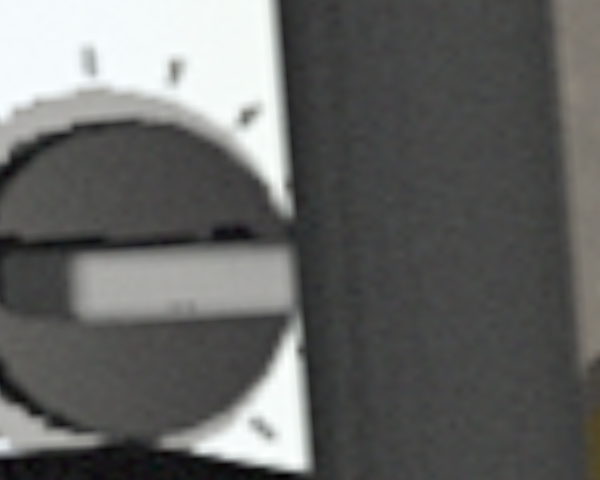

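View pics/t11.png

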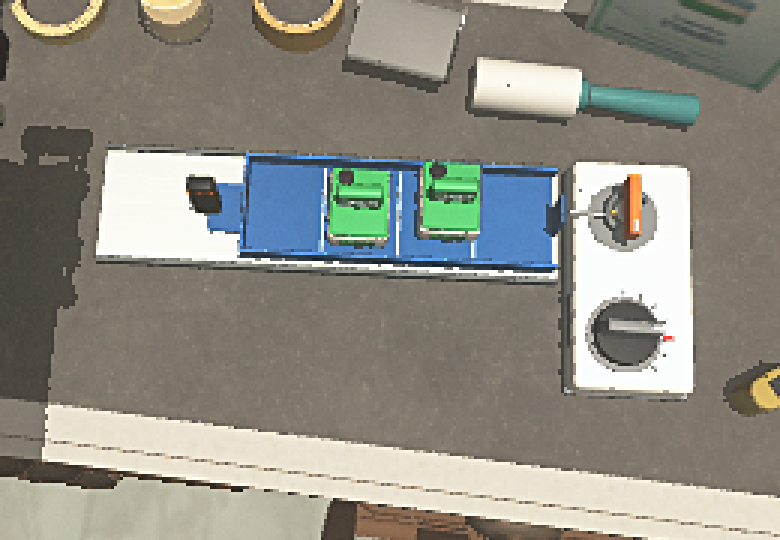

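The dial is on the mark (-1.525/-1.529 against -1.526), and the cam is locked. The cartridge from place 3 has been knocked about 15 mm toward the console and toward the +x rim, so I'll look closely at whether it still stands flat.

Run:
```python
from h import *
env.move_ptp(P(.60,-.14,.26),down(YAW))
c,im,o=look(dict(green_1_mid=.052))
for k in carts(c,im,.6,-.05,.35,.2,1500,.054): print(np.round(k,4))
cv2.imwrite("pics/w12.png",cv2.resize(im[60:360,180:560],None,fx=2,fy=2,interpolation=3))
d=HAND-AY*(.07+.1882); print("dock",d)
for k in carts(c,im,.6,-.05,.35,.2,1500,.054): v=P(k[0],k[1],0)-d; print("in sled",(v@AX).round(4),(v@AY).round(4))
```

```text
green_1_mid [(0.91, array([ 0.6362, -0.0994]))]
[ 0.6195 -0.0146  0.0713  0.0567  0.0673]
[ 0.6367 -0.1025  0.0713  0.0556  0.067 ]
dock [ 0.62214685 -0.05267415  0.        ]
in sled 0.0002 0.0382
in sled 0.0107 -0.0508
```

View pics/w12.png

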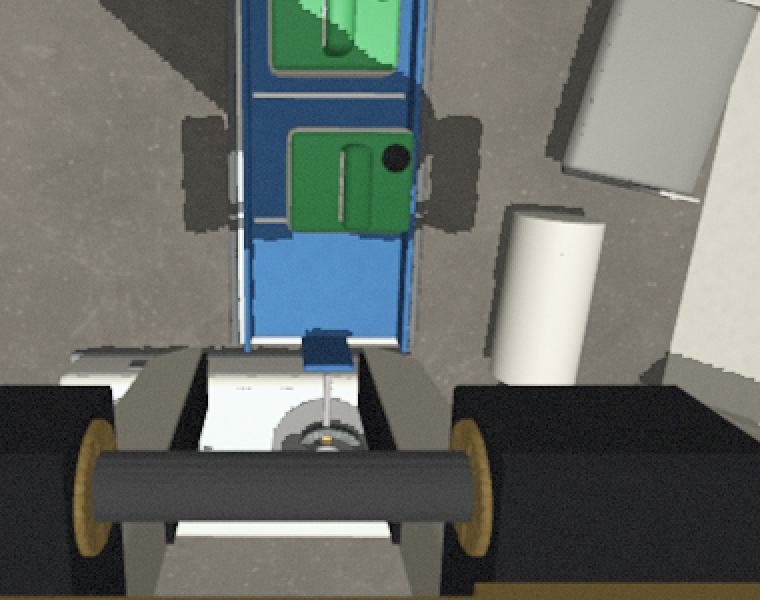

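It still stands flat in the bay but overlaps the line by about 6 mm and touches the rim. I'll slide it back to the centre of place 3 along the floor without lifting it.

Run:
```python
from h import *
x,y=.6367,-.1020
env.move_gripper(.045,20)
env.move_ptp(P(x,y,.15),down(YAW))
print(env.servo_line(P(x,y,.0595),speed=.1,stop_force=10))
env.move_gripper(0,20); p=np.array(env.get_position()); print(env.get_grip_width(),p.round(4))
t=HAND-AY*(.07+.1882+.0375)
print(env.servo_line(P(t[0],p[1],p[2]),speed=.03,stop_force=12))
print(env.servo_line(P(t[0],t[1],p[2]),speed=.03,stop_force=12),np.round(env.get_wrist_force(),1))
env.move_gripper(.045); env.servo_line(P(t[0],t[1],.17),speed=.15)
env.move_ptp(P(.57,-.14,.28),down(YAW))
c,im,o=look(dict(sled_bay=0))
d=HAND-AY*(.07+.1882)
for k in carts(c,im,.6,-.05,.35,.2,1500,.054): v=P(k[0],k[1],0)-d; print("in sled",(v@AX).round(4),(v@AY).round(4),np.round(k[2:],3))
env.move_ptp(P(.55,.26,.30),down(YAW))
a=read_camera("top"); cv2.imwrite("pics/t13.png",cv2.resize(a[120:300,180:480],None,fx=2.6,fy=2.6,interpolation=3)); print(env.get_clock())
```

```text
False
0.013931365104023099 [ 0.6365 -0.102   0.0596]
False
False [-0.1  0.6  1. ]
sled_bay [(0.56, array([ 0.6192, -0.0551]))]
in sled -0.0001 0.0379 [0.077 0.056 0.067]
in sled 0.0006 -0.0369 [0.071 0.055 0.067]
75.3583
```

View pics/t13.png

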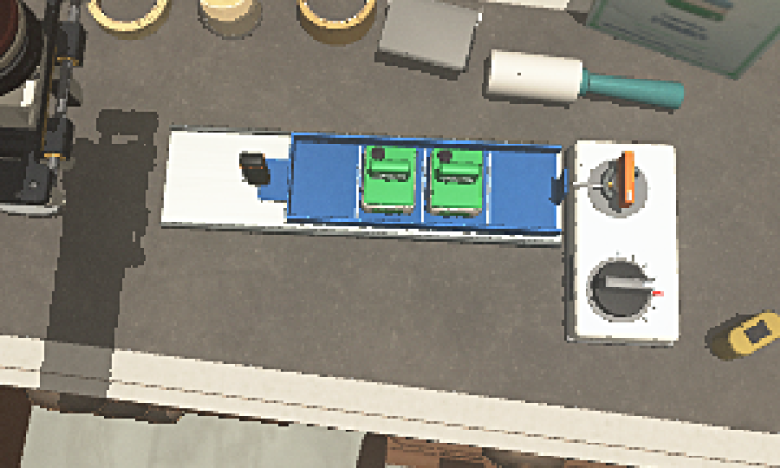

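Both cartridges stand centred in places 2 and 3, the sled is home, the cam is locked, and the pointer is on the red mark. Handing in.

```bash
python3 -c "
from h import *
print(env.job_done())"
```

```text
the job is handed in; nothing more can be done
None
```

I handed the job in at about 75 s: the sled was drawn out and loaded with both green cartridges (no blue on the desk), pushed home and cam-locked, the dial is on the red mark, the brush and tape were left alone, and a cartridge knocked aside after loading was slid back into place 3 with the sled locked.

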